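# Release the latched key of the bench switch box

## Task

On the switch box one of the four identical keys has been left latched down. With the fingertips, tap all four keys lightly one after another from left to right to feel which one it is, too lightly to push a key in or to release the latched one; then press the latched key down to its stop and let it come up, so that all four keys stand up. Do not push in the other three keys, and do not shift or lift the things standing round the box.

Things in the scene. Friction and masses are not known exactly. Their poses are not given: they have to be found in the camera images.
- switch_box: Grey bench power switch box, fixed to the worktop: 100 mm (its x, away from the robot) by 250 mm (its y, towards the left) by 45 mm high, face plate on top, turned by up to 0.35 rad. Origin: centre of its underside. Four identical white push keys stand in a row along its y, 55 mm apart, their centres 8 mm on the robot's side of the box's middle.
- slot_1 (a point): Place of the first key from the left (as the robot sees it; left is +y): point on the face plate (45 mm above the worktop) on the centre line of whichever key stands there.
- slot_2 (a point): Place of the second key from the left (as the robot sees it; left is +y): point on the face plate (45 mm above the worktop) on the centre line of whichever key stands there.
- slot_3 (a point): Place of the third key from the left (as the robot sees it; left is +y): point on the face plate (45 mm above the worktop) on the centre line of whichever key stands there.
- slot_4 (a point): Place of the fourth key from the left (as the robot sees it; left is +y): point on the face plate (45 mm above the worktop) on the centre line of whichever key stands there.
- key_1_top (a point): Centre of the top face of one of the four identical white keys (31 mm x 27 mm, rounded; key numbers are in no order of place: match them to the slots by x, y). It moves with the key: 63 mm above the worktop when the key is up, about 57 mm when latched down, 51 mm at the bottom of its stroke. A 4 mm high bezel surrounds the key.
- key_1 (a joint): How far it is down, m: 0 up, 0.006 latched, 0.012 firm bottom stop. Spring: 2.5 N to start, 3.5 N at 0.006, 4.5 N at bottom. A key that is up gives above 2.5 N and springs back. The latched one stands 6 mm lower, gives only above 3.5 N; pressed beyond 0.011 (about 5 N; best to the stop) and let go it springs up for good; let go earlier, it stays latched and can be pressed again.
- key_2_top (a point): Centre of the top face of one of the four identical white keys (31 mm x 27 mm, rounded; key numbers are in no order of place: match them to the slots by x, y). It moves with the key: 63 mm above the worktop when the key is up, about 57 mm when latched down, 51 mm at the bottom of its stroke. A 4 mm high bezel surrounds the key.
- key_2 (a joint): How far it is down, m: 0 up, 0.006 latched, 0.012 firm bottom stop. Spring: 2.5 N to start, 3.5 N at 0.006, 4.5 N at bottom. A key that is up gives above 2.5 N and springs back. The latched one stands 6 mm lower, gives only above 3.5 N; pressed beyond 0.011 (about 5 N; best to the stop) and let go it springs up for good; let go earlier, it stays latched and can be pressed again.
- key_3_top (a point): Centre of the top face of one of the four identical white keys (31 mm x 27 mm, rounded; key numbers are in no order of place: match them to the slots by x, y). It moves with the key: 63 mm above the worktop when the key is up, about 57 mm when latched down, 51 mm at the bottom of its stroke. A 4 mm high bezel surrounds the key.
- key_3 (a joint): How far it is down, m: 0 up, 0.006 latched, 0.012 firm bottom stop. Spring: 2.5 N to start, 3.5 N at 0.006, 4.5 N at bottom. A key that is up gives above 2.5 N and springs back. The latched one stands 6 mm lower, gives only above 3.5 N; pressed beyond 0.011 (about 5 N; best to the stop) and let go it springs up for good; let go earlier, it stays latched and can be pressed again.
- key_4_top (a point): Centre of the top face of one of the four identical white keys (31 mm x 27 mm, rounded; key numbers are in no order of place: match them to the slots by x, y). It moves with the key: 63 mm above the worktop when the key is up, about 57 mm when latched down, 51 mm at the bottom of its stroke. A 4 mm high bezel surrounds the key.
- key_4 (a joint): How far it is down, m: 0 up, 0.006 latched, 0.012 firm bottom stop. Spring: 2.5 N to start, 3.5 N at 0.006, 4.5 N at bottom. A key that is up gives above 2.5 N and springs back. The latched one stands 6 mm lower, gives only above 3.5 N; pressed beyond 0.011 (about 5 N; best to the stop) and let go it springs up for good; let go earlier, it stays latched and can be pressed again.
- spool: A loose solder spool, 44 mm across, 46 mm high, standing in front of the box's left half (robot side), a bystander. Origin: centre of its underside.
- bottle: A loose small amber flux bottle, 23 mm across, 38 mm high, standing in front of the box's right half (robot side), a bystander. Origin: centre of its underside.
- white_tape: A loose roll of white tape, 60 mm across, 24 mm high, standing by the box's right end, a bystander. Origin: centre of its underside.

How it is judged:
On the way, in this order (a step that is already met when the one before it is completed fails the run):
1. the first key from the left has been tapped with the fingers (more than 0.5 N) (((horizontal distance between key_1_top and slot_1 below 0.015 m and contact force between the fingers and key_1 above 0.5 N) or (horizontal distance between key_2_top and slot_1 below 0.015 m and contact force between the fingers and key_2 above 0.5 N) or (horizontal distance between key_3_top and slot_1 below 0.015 m and contact force between the fingers and key_3 above 0.5 N) or (horizontal distance between key_4_top and slot_1 below 0.015 m and contact force between the fingers and key_4 above 0.5 N))).
2. the second key from the left has been tapped with the fingers (more than 0.5 N) (((horizontal distance between key_1_top and slot_2 below 0.015 m and contact force between the fingers and key_1 above 0.5 N) or (horizontal distance between key_2_top and slot_2 below 0.015 m and contact force between the fingers and key_2 above 0.5 N) or (horizontal distance between key_3_top and slot_2 below 0.015 m and contact force between the fingers and key_3 above 0.5 N) or (horizontal distance between key_4_top and slot_2 below 0.015 m and contact force between the fingers and key_4 above 0.5 N))).
3. the third key from the left has been tapped with the fingers (more than 0.5 N) (((horizontal distance between key_1_top and slot_3 below 0.015 m and contact force between the fingers and key_1 above 0.5 N) or (horizontal distance between key_2_top and slot_3 below 0.015 m and contact force between the fingers and key_2 above 0.5 N) or (horizontal distance between key_3_top and slot_3 below 0.015 m and contact force between the fingers and key_3 above 0.5 N) or (horizontal distance between key_4_top and slot_3 below 0.015 m and contact force between the fingers and key_4 above 0.5 N))).
4. the fourth key from the left has been tapped with the fingers (more than 0.5 N) (((horizontal distance between key_1_top and slot_4 below 0.015 m and contact force between the fingers and key_1 above 0.5 N) or (horizontal distance between key_2_top and slot_4 below 0.015 m and contact force between the fingers and key_2 above 0.5 N) or (horizontal distance between key_3_top and slot_4 below 0.015 m and contact force between the fingers and key_3 above 0.5 N) or (horizontal distance between key_4_top and slot_4 below 0.015 m and contact force between the fingers and key_4 above 0.5 N))).
5. the latched key has been pressed down to its stop (within 2 mm), after the taps (value of joint key_1 above 0.01 m).
6. the latched key has come up: all four keys stand up (value of joint each of key_1, key_2, key_3, key_4 below 0.002 m), for 0.2 s.
At the end, for the whole second after the job is handed in: All four keys stand up (each less than 2 mm down), and the spool, bottle and tape roll rest within 15 mm of where they were (all of step 6 and distance of each of spool, bottle, white_tape from where it was at the start of the episode below 0.015 m and linear speed of each of spool, bottle, white_tape below 0.02 m/s); the robot touches nothing.
It fails at once if one of the keys that was up is pushed in (7 mm or more down) (value of joint any of key_2, key_3, key_4 above 0.007 m).
It fails at once if a thing beside the box is shifted or lifted by more than 15 mm (distance of any of spool, bottle, white_tape from where it was at the start of the episode above 0.015 m).
It also fails if it takes over 58 s, if anything falls off the work surface, if the arm or the gripper's body presses on something with over 40 N, if the wrist force passes 120 N, or if a joint passes its speed limit or range.

## Robot

A 6-joint arm with a two-finger parallel gripper is mounted at the origin on a cart in front of the work surface, level with it; the furniture and walls round the work are solid. World frame = base frame: x ahead of the robot, y to its left, z up, the work surface at z = 0. Lengths are in m, angles in rad, forces in N, time in s.
With the tool pointing down it reaches from about 0.25 to 0.725 m from the base axis. Payload 4 kg.
Tool frame: the origin (TCP) lies midway between the tips of the shut fingers; the grasp point (between the pads) lies 19 mm behind it (bot.grip_point_offset is the distance from the TCP to the grasp point, in m); z points along the fingers, y is the line along which they close (so a half turn about z gives the same grasp; the last joint's range is limited). The gripper opens to 85 mm and grips with 20 to 120 N. Pads are 22 mm wide; open, the fingers measure 114 mm over their backs; the gripper's body (76 mm by 85 mm) begins 54 mm behind the grasp point. The pads swing forward as they close: fully open they stand 13 mm farther back than shut.
Start: joints at [1.312, 0.241, 0.005, 1.335, 0, 1.571], TCP at [0.128, 0.483, 0.231] pointing down, gripper open.
Joint ranges: [-2.72, 2.72], [-1.05, 1.87], [-1.09, 1.28], [-1.99, 2.15], [-1.42, 1.44], [-3.14, 3.14]. Speed limits (rad/s): [2.79, 2.79, 3.14, 3.14, 3.14, 3.14].

## Interface

Orientations are given as a unit quaternion [x, y, z, w].
In Python, from workcell import bot gives the robot as it stands.
- The arm moves only by the tool step_arm, never from a script. Its argument "targets" is text: rows parted by semicolons, each of 7 numbers parted by spaces: the opening, from -1 (shut) to 1 (fully open), so that 0 is half open, then the shift along the world's x, y, z normalised to -1 to 1, where 1 is 0.5 m, then the turn, a rotation vector about the world's x, y, z normalised to -1 to 1, where 1 is pi/4 rad. In form: gripper x y z wx wy wz; .... A call has 1 to 10 rows; each row is the pose to reach, as a shift and turn from the pose commanded when the call began; what a row does not reach only later rows make up. A row lasts 1/12 s, in which the tool goes at most 41.7 mm and 7.16 degrees, less where a joint would pass 70% of its speed; a pose out of reach is approached as far as the arm can. A call with a number of a shift or a turn outside -1 to 1 is refused whole. A call with a gripper value outside its range is refused whole. The fingers move at their own pace and stop on an object; the grip force is fixed at half the most. Time passes only in rows, so rows that repeat a pose let the fingers close. It gives the time, the measured TCP pose, the force, the opening and the grip force at its end, in the units of the state.
- bot.get_obs(): the state, without advancing time (a new reading comes with each control period).
- bot.camera(name): name is "scene" or "top" or "wrist"; returns the picture (400x640x3 uint8, red, green, blue); there is no depth.
- bot.camera_info(name): a dict with "vertical_fov" (degrees; the focal length in pixels is half the picture's height over the tangent of half this angle, whatever the lens; pixels are square), "cx", "cy" (the principal point, pixels), "pose" (4x4, takes a point from camera to world coordinates). Camera axes: x right, y up, looking along -z (the intrinsics and any distortion apply to the point x, -y, -z); pixel columns grow to the right and rows downward; lengths in m; the calibration is good to about 2 mm. A picture is of the moment at which its call begins: read the wrist's pose just before it. camera_info takes no time and is no camera call; for the wrist camera it gives the pose at the moment of the call.
- bot.job_done(): hands the job in; it is judged then, once.
The state is a dict: "clock": time; "joint_pos": joint angles; "joint_vel": joint speeds; "tau": joint torques, N m; "eef_pos": TCP position; "tool_rot": TCP orientation; "ft_force": force on the tool from outside, world axes, zero at the start; "ft_torque": the same for the moment, N m; "grip_width": finger opening in m; "grasp_force": force on a finger pad.
Only numpy, scipy, OpenCV 4.12 (cv2) and the standard library are available. Lean on these libraries where they do the work, as an engineer would, in place of code of your own. Each camera call takes 0.05 s, during which the arm holds its last target. There are 200 camera calls.

## Working session

There is one attempt and no reset: what is moved stays moved. The work goes in short steps, Python scripts to look and compute and a tool call to move; the robot and the scene stay as the last step left them, time stands still between calls to the robot, and variables do not carry over. Pictures are saved under pics/ and viewed, at most 10 in all, crops included, and the job is handed in when it is done.

Besides the shell and the picture viewer there is one more tool, called after ">>>" as name(argument=value, ...), one argument or row to a line, values as JSON. step_arm: Moves the arm, as the interface text tells. Scaled input: -1 to 1 covers 0.5 m each way for a shift and pi/4 rad each way for a turn. Its arguments: {"type":"object","properties":{"targets":{"type":"string"}},"required":["targets"]}

```bash
mkdir -p pics; python3 - <<'E'
from workcell import bot
import cv2,numpy as np
o=bot.get_obs();print({k:np.round(v,4) for k,v in o.items()})
for n in("top","scene"):
    im=bot.camera(n);cv2.imwrite(f"pics/{n}0.png",im[...,::-1])
    i=bot.camera_info(n);print(n,i)
E
```

```text
{'clock': np.float64(0.0), 'joint_pos': array([ 1.312 ,  0.2414,  0.0038,  1.3352, -0.    ,  1.5708]), 'joint_vel': array([-0.0018, -0.0015, -0.0015, -0.0006, -0.0004, -0.0005]), 'tau': array([ 2.00000e-04, -3.72319e+01,  2.52405e+01,  1.69000e-02,
       -1.00000e-04, -0.00000e+00]), 'eef_pos': array([0.1278, 0.4828, 0.2304]), 'tool_rot': array([ 1.290e-01,  9.916e-01, -1.000e-03, -1.000e-04]), 'ft_force': array([0.397 , 0.5489, 0.5226]), 'ft_torque': array([-0.0266,  0.0024,  0.0333]), 'grasp_force': np.float64(0.0), 'grip_width': np.float64(0.0855)}
top {'vertical_fov': 54.96153577989393, 'cx': 319.53715475947416, 'cy': 196.10114096117323, 'pose': array([[-1.45288478e-02,  9.91594627e-01, -1.28565188e-01,
         4.33682370e-01],
       [-9.99894206e-01, -1.43183619e-02,  2.56134627e-03,
         2.22402669e-02],
       [ 6.98974310e-04,  1.28588800e-01,  9.91697752e-01,
         9.30964068e-01],
       [ 0.00000000e+00,  0.00000000e+00,  0.00000000e+00,
         1.00000000e+00]])}
scene {'vertical_fov': 45.79006784717107, 'cx': 315.732245361449, 'cy': 196.65031510776763, 'pose': array([[-0.87120782,  0.26060534, -0.416031  ,  0.17581162],
       [-0.49037165, -0.42213658,  0.76245416,  0.66447805],
       [ 0.02307772,  0.86826584,  0.49556216,  0.50381257],
       [ 0.        ,  0.        ,  0.        ,  1.        ]])}
```

View pics/top0.png

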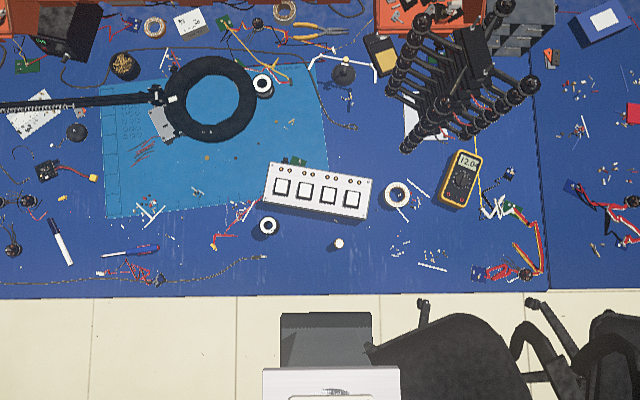

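View pics/scene0.png

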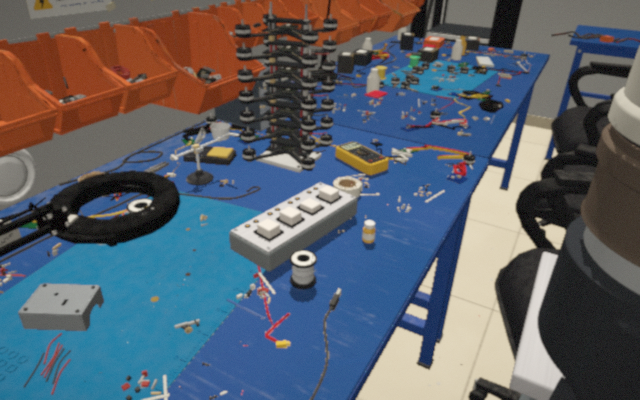

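The top view shows the box with keys at about (282,186), (306,190), (328,194) and (352,198). The spool is at (268,226), the bottle at (339,243) and the tape at (397,195). Next I segment the key bezels.

```bash
cat > h.py <<'E'
import cv2,numpy as np
from workcell import bot
def ray(info,u,v,z):
    f=200/np.tan(np.radians(info["vertical_fov"]/2));P=info["pose"]
    d=P[:3,:3]@np.array([(u-info["cx"])/f,-(v-info["cy"])/f,-1]);o=P[:3,3]
    return (o+d*(z-o[2])/d[2])[:2]
E
python3 - <<'E'
from h import *
im=cv2.imread("pics/top0.png");i=bot.camera_info("top")
g=cv2.cvtColor(im,cv2.COLOR_BGR2GRAY)
x0,y0,x1,y1=245,150,420,260
c=g[y0:y1,x0:x1]
S=4;b=cv2.resize(c,None,fx=S,fy=S,interpolation=cv2.INTER_CUBIC)
cv2.imwrite("pics/crop.png",cv2.resize(im[y0:y1,x0:x1],None,fx=4,fy=4,interpolation=cv2.INTER_CUBIC))
m=(b<120).astype(np.uint8)
n,l,s,cc=cv2.connectedComponentsWithStats(m)
for k in range(1,n):
    if s[k,4]>150 and s[k,4]<6000:
        x,y,w,h=s[k,:4];u=x0+(x+w/2)/S;v=y0+(y+h/2)/S
        print("dark",u,v,w/S,h/S,s[k,4],np.round(ray(i,u,v,.049),4))
w=(b>150).astype(np.uint8);n,l,s,cc=cv2.connectedComponentsWithStats(w)
for k in range(1,n):
    if s[k,4]>400:
        cn,_=cv2.findContours((l==k).astype(np.uint8),0,2);r=cv2.minAreaRect(cn[0])
        u=x0+(r[0][0]+.5)/S-.5;v=y0+(r[0][1]+.5)/S-.5
        print("white",round(u,1),round(v,1),np.round(np.array(r[1])/S,1),round(r[2],1),s[k,4],np.round(ray(i,u,v,.063),4),np.round(ray(i,u,v,.045),4))
        if s[k,4]>20000: print([np.round(ray(i,x0+p[0]/S,y0+p[1]/S,.045),4) for p in cv2.boxPoints(r)])
E
```

```text
dark 312.5 151.875 6.5 3.75 158 [0.653 0.035]
dark 293.875 161.375 26.75 12.25 2774 [0.6308 0.0788]
dark 251.75 175.375 13.5 8.75 809 [0.599  0.1771]
dark 327.375 177.125 4.75 3.75 161 [0.5923 0.0011]
dark 281.875 187.25 18.25 19.0 1428 [0.57  0.107]
dark 350.625 181.0 4.75 4.0 163 [ 0.5824 -0.0528]
dark 251.75 184.875 3.5 5.25 152 [0.5766 0.1769]
dark 305.0 191.375 18.0 18.75 1453 [0.5595 0.0535]
dark 328.25 195.5 17.5 19.0 1411 [ 5.491e-01 -2.000e-04]
dark 397.25 194.75 15.5 15.0 2681 [ 0.5486 -0.1599]
dark 351.875 199.5 17.75 19.0 1482 [ 0.539  -0.0546]
dark 268.25 225.25 9.0 8.5 912 [0.4824 0.1384]
white 317.3 189.6 [105.4  40.7] 9.9 57639 [0.5613 0.0248] [0.564  0.0248]
[array([0.5392, 0.1529]), array([0.6338, 0.1369]), array([ 0.5871, -0.1059]), array([ 0.4937, -0.0867])]
white 412.9 184.2 [17.8  2.8] 39.4 563 [ 0.5705 -0.1938] [ 0.5733 -0.1983]
white 401.9 199.5 [40.6 24.9] 46.1 5642 [ 0.5357 -0.1672] [ 0.5379 -0.1711]
white 248.9 208.2 [ 3.4 20.1] 30.3 644 [0.5208 0.1805] [0.5227 0.1838]
white 267.6 224.8 [16.4 16.1] 86.4 2394 [0.4826 0.138 ] [0.4836 0.1404]
white 338.9 242.9 [9.  9.1] 29.7 1034 [ 0.4398 -0.0219] [ 0.44   -0.0228]
```

View pics/crop.png

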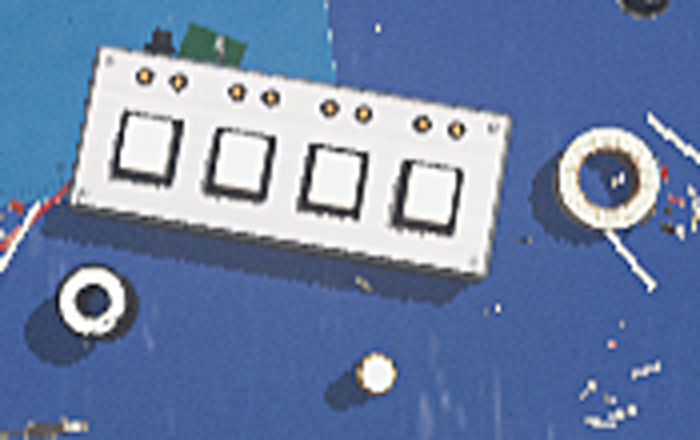

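The crop shows four keys in evenly spaced bezels. The box is turned by about -0.19 rad, and the spool, bottle and tape are clear of the keys. The key centres are about (0.570,0.107), (0.560,0.053), (0.549,0) and (0.539,-0.055). I go above key 1 with the fingers shut.

>>> step_arm(
  targets="-1 0.08 -0.07 0 0 0 0;-1 0.15 -0.13 0 0 0 0.09;-1 0.21 -0.18 0 0 0 0.09;-1 0.27 -0.23 0 0 0 0.09;-1 0.33 -0.28 0 0 0 0.09;-1 0.39 -0.33 0 0 0 0.09;-1 0.45 -0.38 0 0 0 0.09;-1 0.51 -0.43 0 0 0 0.09;-1 0.57 -0.48 0 0 0 0.09;-1 0.62 -0.53 0 0 0 0.09",
)

```text
clock: 0.93
eef_pos: [0.4396, 0.2165, 0.2309]
tool_rot: [0.094, 0.996, -0.0, -0.0]
ft_force: [-0.0, 1.0, -0.6]
grip_width: -0.0003
grasp_force: 0.0
```

>>> step_arm(
  targets="-1 0.06 -0.05 0 0 0 0;-1 0.12 -0.1 -0.03 0 0 0;-1 0.18 -0.16 -0.08 0 0 0;-1 0.23 -0.2 -0.13 0 0 0;-1 0.264 -0.222 -0.18 0 0 0;-1 0.264 -0.222 -0.22 0 0 0;-1 0.264 -0.222 -0.24 0 0 0;-1 0.264 -0.222 -0.24 0 0 0;-1 0.264 -0.222 -0.24 0 0 0;-1 0.264 -0.222 -0.24 0 0 0",
)

```text
clock: 1.77
eef_pos: [0.5704, 0.1083, 0.113]
tool_rot: [0.093, 0.996, 0.0, 0.001]
ft_force: [-0.4, -0.0, 1.2]
grip_width: 0.0001
grasp_force: 0.0
```

```bash
python3 - <<'E'
from h import *
o=bot.get_obs();print(o["clock"],o["eef_pos"],o["ft_force"],o["tool_rot"],o["grip_width"])
cv2.imwrite("pics/w1.png",bot.camera("wrist")[...,::-1]);i=bot.camera_info("wrist");print(i)
P=i["pose"];f=200/np.tan(np.radians(i["vertical_fov"]/2))
for n,q in (("tcp",[*o["eef_pos"]]),("k1",[.57,.107,.063]),("k2",[.5595,.0535,.063])):
    c=P[:3,:3].T@(np.array(q)-P[:3,3]);print(n,i["cx"]+f*c[0]/-c[2],i["cy"]-f*c[1]/-c[2])
E
```

```text
1.7667 [0.57043209 0.10826451 0.11297415] [-0.38479429 -0.00987852  1.22784265] [9.32919843e-02 9.95638082e-01 3.73347682e-04 1.12931970e-03] 0.00011255270130662444
{'vertical_fov': 66.5562090244417, 'cx': 317.71113310185757, 'cy': 199.0762034473622, 'pose': array([[ 1.85187215e-01, -9.39815229e-01, -2.87146356e-01,
         4.97675480e-01],
       [ 9.82702977e-01,  1.77326374e-01,  5.33874102e-02,
         1.22808756e-01],
       [ 7.44321059e-04, -2.92066245e-01,  9.56397801e-01,
         2.56522606e-01],
       [ 0.00000000e+00,  0.00000000e+00,  0.00000000e+00,
         1.00000000e+00]])}
tcp 315.9361197707686 254.7294790524311
k1 314.3412965390732 220.08971274123468
k2 233.90147642723772 219.54359859280925
```

View pics/w1.png

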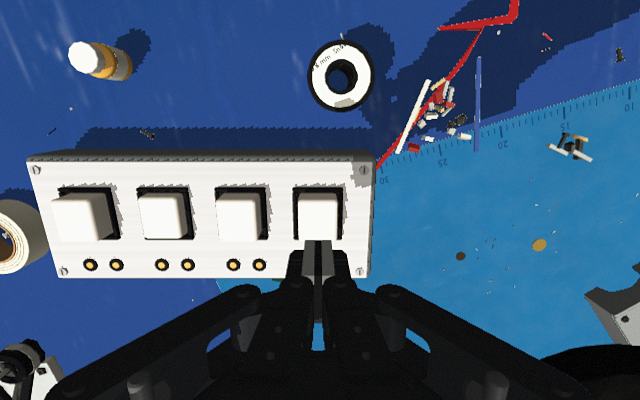

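The wrist view shows key 1 at about (319,216), within 3 mm of the prediction of (314,220), and the shut tips above it. I lower close to it and average the readings for a baseline.

>>> step_arm(
  targets="-1 -0.004 0 -0.03 0 0 0;-1 -0.004 0 -0.06 0 0 0;-1 -0.004 0 -0.08 0 0 0;-1 -0.004 0 -0.08 0 0 0;-1 -0.004 0 -0.08 0 0 0",
)

```text
clock: 2.23
eef_pos: [0.5679, 0.1077, 0.0719]
tool_rot: [0.094, 0.996, 0.0, 0.0]
ft_force: [0.5, 0.3, -0.3]
grip_width: 0.0002
grasp_force: 0.0
```

```bash
cat >> h.py <<'E'
def avg(n=8):
    F=[];Z=[]
    for _ in range(n):
        bot.camera("top");o=bot.get_obs();F.append(o["ft_force"]);Z.append(o["eef_pos"])
    print(round(o["clock"],2),"F",np.mean(F,0).round(2),"sd",np.std(F,0).round(2),"p",np.mean(Z,0).round(4),"sd",np.std(Z,0).round(4))
E
python3 -c "
from h import *
avg()"
```

```text
2.63 F [0.39 0.05 0.18] sd [0.43 0.5  0.28] p [0.5686 0.1076 0.0723] sd [0.0002 0.0001 0.0003]
```

>>> step_arm(
  targets="-1 0 0 -0.008 0 0 0;-1 0 0 -0.014 0 0 0;-1 0 0 -0.016 0 0 0;-1 0 0 -0.018 0 0 0;-1 0 0 -0.018 0 0 0",
)

```text
clock: 3.05
eef_pos: [0.5677, 0.1073, 0.0622]
tool_rot: [0.094, 0.996, -0.0, -0.0]
ft_force: [-1.3, -0.5, 2.4]
grip_width: 0.0
grasp_force: 1.2
```

```bash
python3 -c "
from h import *
avg(5)"
```

```text
3.3 F [-1.7  -0.27  2.78] sd [0.41 0.53 0.32] p [0.5677 0.1073 0.0624] sd [0. 0. 0.]
```

Key 1 is up: contact at z≈0.0624 with 2.6 N. On to key 2.

>>> step_arm(
  targets="-1 0 0 0.03 0 0 0;-1 -0.01 -0.05 0.03 0 0 0;-1 -0.021 -0.108 0.03 0 0 0;-1 -0.021 -0.108 0.02 0 0 0;-1 -0.021 -0.108 0.01 0 0 0;-1 -0.021 -0.108 0.004 0 0 0;-1 -0.021 -0.108 0.002 0 0 0;-1 -0.021 -0.108 0 0 0 0;-1 -0.021 -0.108 0 0 0 0",
)

```text
clock: 4.05
eef_pos: [0.5574, 0.0537, 0.0621]
tool_rot: [0.093, 0.996, -0.0, -0.0]
ft_force: [-1.3, -1.5, 2.2]
grip_width: 0.0002
grasp_force: 1.2
```

```bash
python3 -c "
from h import *
avg(5)"
```

```text
4.3 F [-1.21 -0.64  2.44] sd [0.46 0.37 0.64] p [0.5574 0.0537 0.0624] sd [0. 0. 0.]
```

Key 2 is up as well. On to key 3.

>>> step_arm(
  targets="-1 0 0 0.03 0 0 0;-1 -0.01 -0.05 0.03 0 0 0;-1 -0.021 -0.108 0.03 0 0 0;-1 -0.021 -0.108 0.02 0 0 0;-1 -0.021 -0.108 0.01 0 0 0;-1 -0.021 -0.108 0.004 0 0 0;-1 -0.021 -0.108 0.002 0 0 0;-1 -0.021 -0.108 0 0 0 0;-1 -0.021 -0.108 0 0 0 0",
)

```text
clock: 5.05
eef_pos: [0.547, 0.0002, 0.0619]
tool_rot: [0.093, 0.996, 0.0, -0.0]
ft_force: [-1.2, 0.2, -0.1]
grip_width: 0.0001
grasp_force: 0.0
```

```bash
python3 -c "
from h import *
avg(5)"
```

```text
5.3 F [-0.08 -0.08 -0.24] sd [0.16 0.24 0.46] p [ 5.472e-01 -1.000e-04  6.240e-02] sd [0.0001 0.0002 0.0001]
```

No contact at key 3, so it seems to be the latched one. I descend 6 mm more to tap it.

>>> step_arm(
  targets="-1 0 0 -0.004 0 0 0;-1 0 0 -0.008 0 0 0;-1 0 0 -0.01 0 0 0;-1 0 0 -0.012 0 0 0;-1 0 0 -0.012 0 0 0",
)

```text
clock: 5.72
eef_pos: [0.5468, -0.0006, 0.0564]
tool_rot: [0.094, 0.996, 0.0, -0.0]
ft_force: [-2.0, -0.4, 3.9]
grip_width: 0.0003
grasp_force: 1.7
```

```bash
python3 -c "
from h import *
avg(5)"
```

```text
5.97 F [-1.75  0.42  3.52] sd [0.2  0.34 0.69] p [ 0.5468 -0.0007  0.0565] sd [0. 0. 0.]
```

Key 3 is the latched one: contact at z=0.0565 with 3.5 N. Now I tap key 4.

>>> step_arm(
  targets="-1 0 0 0.042 0 0 0;-1 -0.01 -0.05 0.042 0 0 0;-1 -0.021 -0.108 0.042 0 0 0;-1 -0.021 -0.108 0.032 0 0 0;-1 -0.021 -0.108 0.022 0 0 0;-1 -0.021 -0.108 0.016 0 0 0;-1 -0.021 -0.108 0.014 0 0 0;-1 -0.021 -0.108 0.012 0 0 0;-1 -0.021 -0.108 0.012 0 0 0",
)

```text
clock: 6.72
eef_pos: [0.5362, -0.0542, 0.0621]
tool_rot: [0.093, 0.996, -0.0, -0.0]
ft_force: [-0.6, -0.7, 3.4]
grip_width: -0.0001
grasp_force: 1.2
```

```bash
python3 -c "
from h import *
avg(5)"
```

```text
6.97 F [-2.23 -0.49  2.  ] sd [0.51 0.67 0.15] p [ 0.5363 -0.0542  0.0624] sd [0.     0.     0.0001]
```

Key 4 is up. I go back to key 3 and press it to its stop.

>>> step_arm(
  targets="-1 0 0 0.03 0 0 0;-1 0.01 0.05 0.03 0 0 0;-1 0.022 0.108 0.03 0 0 0;-1 0.022 0.108 0.01 0 0 0;-1 0.022 0.108 -0.006 0 0 0;-1 0.022 0.108 -0.014 0 0 0;-1 0.022 0.108 -0.02 0 0 0;-1 0.022 0.108 -0.022 0 0 0;-1 0.022 0.108 -0.024 0 0 0;-1 0.022 0.108 -0.024 0 0 0",
)

```text
clock: 7.8
eef_pos: [0.5474, -0.0002, 0.051]
tool_rot: [0.094, 0.996, 0.002, 0.0]
ft_force: [-3.0, 4.3, 8.3]
grip_width: 0.0
grasp_force: 4.0
```

```bash
python3 -c "
from h import *
avg(4)"
```

```text
8.0 F [-1.91  4.36  7.63] sd [0.3  0.39 0.57] p [ 5.474e-01 -2.000e-04  5.110e-02] sd [0. 0. 0.]
```

It is at the stop: z=0.051 with 7.6 N. I lift, then check by a wrist view.

>>> step_arm(
  targets="-1 0 0 0.01 0 0 0;-1 0 0 0.03 0 0 0;-1 0 0 0.08 0 0 0;-1 0 0 0.14 0 0 0;-1 0 0 0.2 0 0 0;-1 -0.06 0 0.24 0 0 0;-1 -0.12 0 0.24 0 0 0;-1 -0.12 0 0.24 0 0 0;-1 -0.12 0 0.24 0 0 0",
)

```text
clock: 8.75
eef_pos: [0.4857, -0.0015, 0.1707]
tool_rot: [0.094, 0.996, -0.0, -0.0]
ft_force: [0.8, -0.4, 0.4]
grip_width: 0.0002
grasp_force: 0.0
```

```bash
python3 -c "
from h import *
avg(3)
cv2.imwrite('pics/w2.png',bot.camera('wrist')[...,::-1])"
```

```text
8.9 F [-0.03 -0.18  0.26] sd [0.79 0.14 0.5 ] p [ 0.4878 -0.0013  0.1705] sd [0.0004 0.0001 0.0001]
```

View pics/w2.png

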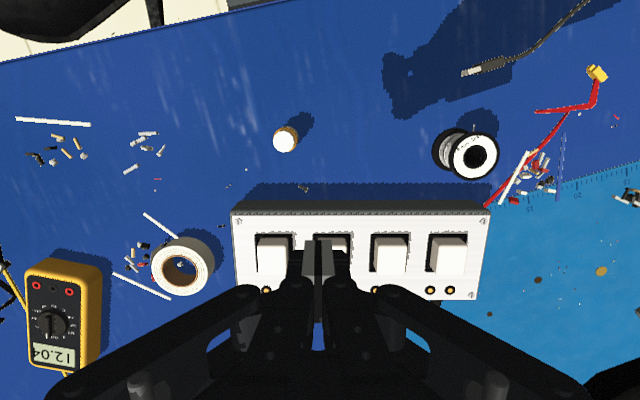

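The bystanders stand undisturbed, but the fingers hide key 3 at about (333,245). I check it with one more light touch at the "up" height.

>>> step_arm(
  targets="-1 0.06 0 0 0 0 0;-1 0.12 0 -0.04 0 0 0;-1 0.12 0 -0.11 0 0 0;-1 0.12 0 -0.17 0 0 0;-1 0.12 0 -0.2 0 0 0;-1 0.12 0 -0.21 0 0 0;-1 0.12 0 -0.214 0 0 0;-1 0.12 0 -0.216 0 0 0;-1 0.12 0 -0.216 0 0 0",
)

```text
clock: 9.7
eef_pos: [0.5485, -0.0007, 0.0634]
tool_rot: [0.094, 0.996, 0.0, 0.001]
ft_force: [0.2, 0.3, 0.1]
grip_width: 0.0003
grasp_force: 0.0
```

```bash
python3 -c "
from h import *
avg(5)"
```

```text
9.95 F [-0.08  0.2   0.22] sd [0.59 0.43 0.26] p [ 0.5488 -0.0007  0.0636] sd [0.0002 0.     0.0002]
```

Still 1 mm higher than the earlier taps (0.0636), so I go 1.2 mm lower.

>>> step_arm(
  targets="-1 0 0 -0.001 0 0 0;-1 0 0 -0.002 0 0 0;-1 0 0 -0.0025 0 0 0;-1 0 0 -0.0025 0 0 0",
)

```text
clock: 10.28
eef_pos: [0.5483, -0.0006, 0.0616]
tool_rot: [0.094, 0.996, 0.0, 0.001]
ft_force: [1.7, -0.1, 2.6]
grip_width: 0.0001
grasp_force: 1.3
```

```bash
python3 -c "
from h import *
avg(5)"
```

```text
10.53 F [1.45 0.2  2.68] sd [0.28 0.42 0.51] p [ 0.5483 -0.0006  0.0615] sd [0. 0. 0.]
```

Key 3 now touches at the up height with 2.7 N, so it is up. I lift clear and hand in.

>>> step_arm(
  targets="-1 0 0 0.02 0 0 0;-1 0 0 0.06 0 0 0;-1 0 0 0.12 0 0 0;-1 0 0 0.18 0 0 0;-1 0 0 0.2 0 0 0;-1 0 0 0.2 0 0 0;-1 0 0 0.2 0 0 0;-1 0 0 0.2 0 0 0",
)

```text
clock: 11.2
eef_pos: [0.546, -0.0006, 0.1593]
tool_rot: [0.094, 0.996, -0.0, -0.002]
ft_force: [-0.4, 0.1, -0.4]
grip_width: 0.0001
grasp_force: 0.0
```

```bash
python3 -c "
from h import *
avg(3)
print(bot.job_done())"
```

```text
11.35 F [-0.01  0.76 -0.24] sd [0.09 0.61 0.38] p [ 0.546  -0.0006  0.159 ] sd [0.0001 0.     0.0001]
the job is handed in; nothing more can be done
None
```

The latched key was the third from the left: after tapping all four keys I pressed it to its stop, a touch afterwards found it standing up, and I handed the job in at about 11 s (no verdict was returned).

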